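# Index a D-shaft by feel and hold the belt pulley on its flat

### The job

Pinch the upright steel shaft of the blue-based bearing stand and turn it until its set-screw flat faces the notched hex-key rest at the stand's front. Then take the toothed belt pulley by its hub out of the parts tray, lift it clear, and lower it onto the shaft, set screw towards the rest, until it sits fully down on the shaft's shoulder with its D-bore on the flat. Finish still gripping the pulley there, set screw pointing at the rest and everything still, ready for tightening; leave the other parts in the tray and the loose hex key alone.

Things in the scene. Friction and masses are not known exactly. Their poses are not given: they have to be found in the camera images.
- shaft_seat (a point): Point of the bearing stand (fixed to the desk): on the vertical shaft's axis at the top of the shoulder on which the pulley comes to sit, 44 mm above the desk. Axes: z up along the shaft, -x towards the stand's front. Blue base plate 170 x 90 x 8 mm, reaching 110 mm in front of the axis and 60 mm behind it; round aluminium housing, radius 32 mm at its foot, 25 mm above, 40 mm high.
- key_rest (a point): Centre of the top of the hex-key rest, an aluminium post fixed at the stand's front, 90 mm from the shaft's axis along -x of shaft_seat: 10 mm thick, 22 mm wide, its top 73 mm above the desk, with a notch in the top. A red line on the base plate runs towards it.
- shaft (a joint): Angle of the steel shaft relative to the stand (rad, counter-clockwise from above). At 0 its flat faces the hex-key rest (-x of shaft_seat); at q the flat's outward direction is turned by q from there. Starts between 0.6 and 1.4, stops at -0.5 and 2.0. Light friction (0.04 N m): it stays where it is left. The shoulder, a dark disc 29 mm wide, turns with it.
- shaft_end (a point): Centre of the shaft's top end, 40 mm above the shoulder; axes turn with the shaft, -x is the flat's outward direction. Diameter 20 mm, one flat along the whole length above the shoulder: 4 mm deep, 16 mm wide, 6 mm from the axis; 2 mm chamfer at the top. Fingers closed square on the flat stop 16 mm apart, on the round 20 mm. A red line on the end runs towards the flat, another on the shoulder lies under it.
- pulley_center (a point): Centre of the toothed aluminium belt pulley, 32 mm high, about 0.12 kg: on its axis, 16 mm above its underside; z up along the axis, -x towards the set screw. It stands hub up in the tray. The lower 16 mm is the toothed wheel with flanges, 48 mm in diameter; the upper 16 mm is the plain round hub, 34 mm in diameter: grip here.
- set_screw (a point): Outer end of the set screw, a dark dot in the hub's side 17 mm from the pulley's axis, 24.5 mm above its underside; red line above it on the hub. Bore 22 mm; on this side a flat insert in the hub, 10 mm wide, its face 7.2 mm from the axis, makes it a D: the hub passes the shaft only with this side over the flat (within about 0.3 rad), else the pulley stops 21.5 mm above its seat.
- tray: Grey plastic parts tray fixed to the desk, 100 (x) x 246 (y) x 14 mm high, floor and walls 3 mm; two dividers make three compartments about 78 mm wide side by side along its y. Origin at the centre of its underside. The pulley stands in one compartment; the other two hold the other parts.
- usb_stick: Red memory stick with metal plug, 17 x 55 x 8 mm, loose in a tray compartment: leave alone. Origin at the centre of its underside.
- rca_adaptor: Yellow and white round plug adaptor, 18 x 48 x 18 mm, loose in a tray compartment: leave alone. Origin at the centre of its underside.
- hex_key: Black bent hex key, 24 x 92 x 5 mm, loose on the desk in front of the stand: leave alone. Origin at the centre of its underside.
There are look-alikes about, which are no part of the job. Leave any brown look-alike of the part that bears pulley_center alone.

How it is judged:
By the outcome, as a careful person would: the job done as asked, in the order asked, and still so for the second after the job is handed in, while the arm keeps its last pose, push and grip.
It also fails if it takes over 51 s, if anything falls off the work surface, if the arm or the gripper's body presses on something with over 40 N, if the wrist force passes 120 N, or if a joint passes its speed limit or range.

### The arm

A 7-joint arm with a two-finger parallel gripper is mounted at the origin on a cart in front of the work surface, level with it; the furniture and walls round the work are solid. World frame = base frame: x ahead of the robot, y to its left, z up, the work surface at z = 0. Lengths are in m, angles in rad, forces in N, time in s.
With the tool pointing down it reaches from about 0.4 to 0.85 m from the base axis. Payload 10.4 kg.
Tool frame: the origin (TCP) lies between the finger pads; the fingertips stand 17 mm ahead of it and the grasp point (between the pads) lies 2 mm behind it; z points along the fingers, y is the line along which they close (so a half turn about z gives the same grasp; the last joint's range is limited). The gripper opens to 85 mm and grips with 20 to 120 N. Pads are 22 mm wide; open, the fingers measure 114 mm over their backs; the gripper's body (76 mm by 85 mm) begins 54 mm behind the grasp point. The pads swing forward as they close: fully open they stand 13 mm farther back than shut.
Start: joints at [1.298, 0.332, -0.065, 1.46, 0.022, 1.35, -0.088], TCP at [0.155, -0.606, 0.248] pointing down, gripper open.
Joint ranges: [-2.6, 2.6], [-0.5, 2.12], [-1.47, 1.34], [0.16, 2.42], [-1.27, 4.41], [0.06, 2.06], [-2.6, 2.6]. Speed limits (rad/s): [2.22, 2.22, 2.79, 2.79, 3.14, 3.14, 3.14].

### API

Orientations are given as a unit quaternion [x, y, z, w].
In Python, from workcell import readout, imaging, manip gives the robot as it stands. The module is installed in compiled form; this text tells all that it offers.
- The arm moves only by the shell command python3 -m crank 'ROWS' [OPENING] [FORCE]. ROWS is JSON, a list of rows, each a list of 4 numbers: the shift along the tool's x, y, z as a fraction of full scale, then the turn about the tool's z as a fraction of full scale. In form: [[x, y, z, yaw], ...]. A call has 1 to 5 rows; each row is the pose to reach, as a shift and turn from the pose commanded when the call began, along the tool's axes at that moment; what a row does not reach only later rows make up. Full scale, the value 1, is 400 mm for a shift and 60 degrees for a turn. A row lasts 1/12 s, in which the tool goes at most 41.7 mm and 7.16 degrees, less where a joint would pass 70% of its speed; a pose out of reach is approached as far as the arm can. A call with a number of a shift or a turn outside -1 to 1 is refused whole. A call with a gripper value outside its range is refused whole. OPENING is the gripper command: -1 is shut, 1 is fully open, values between are in proportion, set as the call begins (- or left out, the last holds). The fingers move at their own pace and stop on an object; FORCE is the grip in N (left out, the last holds). Time passes only in rows, so rows that repeat a pose let the fingers close. It gives the time, the measured TCP pose, the force, the opening and the grip force at its end, in the units of the state.
- readout.get_obs(): the state, without advancing time (a new reading comes with each control period).
- imaging.camera(name): name is "side" or "top"; returns a dict with "color" (420x560x3 uint8, red, green, blue), "fx", "fy", "cx", "cy" (pixels), "rvec" (rotation vector, rad) and "tvec" (3), from world to camera coordinates, as OpenCV has them. Camera axes: x right, y down, z forward; pixel columns grow to the right and rows downward; lengths in m; the calibration is good to about 2 mm. A picture is of the moment at which its call begins. There is no depth.
- manip.hand_in(): hands the job in; it is judged then, once.
The state is a dict: "clock": time; "joint_pos": joint angles; "joint_velocities": joint speeds; "tau": joint torques, N m; "position": TCP position; "ee_rot": TCP orientation; "ft_force": force on the tool from outside, world axes, zero at the start; "torque": the same for the moment, N m; "grip_width": opening from 0.0 (shut) to 1.0 (fully open); "grasp_force": force on a finger pad.
Only numpy, scipy, OpenCV 4.12 (cv2) and the standard library are available. Lean on these libraries where they do the work, as an engineer would, in place of code of your own. Each camera call takes 0.05 s, during which the arm holds its last target. There are 200 camera calls.

## Working session

There is one attempt and no reset: what is moved stays moved. The work goes in short steps, Python scripts to look and compute and a shell command to move; the robot and the scene stay as the last step left them, time stands still between calls to the robot, and variables do not carry over. Pictures are saved under pics/ and viewed, at most 10 in all, crops included, and the job is handed in when it is done.

```bash
mkdir -p pics
cat > h.py <<'E'
import numpy as np, cv2
from workcell import readout, imaging, manip
def snap(n,f):
    c=imaging.camera(n); cv2.imwrite(f'pics/{f}.png',c['color'][:,:,::-1]); np.save(f'pics/{f}.npy',c,allow_pickle=True); return c
def load(f): return np.load(f'pics/{f}.npy',allow_pickle=True).item()
def ray(c,u,v):
    R=cv2.Rodrigues(np.array(c['rvec'],float))[0]; t=np.array(c['tvec'],float).ravel()
    d=R.T@np.array([(u-c['cx'])/c['fx'],(v-c['cy'])/c['fy'],1]); return -R.T@t,d
def onz(c,u,v,z):
    o,d=ray(c,u,v); return o+d*(z-o[2])/d[2]
def proj(c,p):
    K=np.array([[c['fx'],0,c['cx']],[0,c['fy'],c['cy']],[0,0,1]],float)
    return cv2.projectPoints(np.array(p,float).reshape(-1,3),np.array(c['rvec'],float),np.array(c['tvec'],float),K,None)[0].reshape(-1,2)
def tri(c1,p1,c2,p2):
    o1,d1=ray(c1,*p1);o2,d2=ray(c2,*p2);A=np.c_[d1,-d2];s=np.linalg.lstsq(A,o2-o1,rcond=None)[0]
    a=o1+s[0]*d1;b=o2+s[1]*d2;return (a+b)/2,np.linalg.norm(a-b)
E
python3 - <<'E'
from h import *
np.set_printoptions(precision=4,suppress=True)
for n in('side','top'):
    c=snap(n,n+'0'); print(n,ray(c,280,210),c['fx'])
o=readout.get_obs(); print({k:np.round(v,4) for k,v in o.items()})
E
```

```text
side (array([ 0.456 , -1.1183,  0.5957]), array([-0.0025,  0.8835, -0.4684])) 413.17408199000204
top (array([ 0.3314, -0.0894,  0.9814]), array([ 0.1735,  0.0018, -0.9848])) 412.04078956855795
{'clock': np.float64(0.1), 'joint_pos': array([ 1.2984,  0.3328, -0.0647,  1.4609,  0.0216,  1.3499, -0.0885]), 'joint_velocities': array([ 0.0002, -0.0008,  0.0005, -0.001 ,  0.0008, -0.0013,  0.0001]), 'tau': array([  0.0004, -62.6746,   0.0488, -39.243 ,   0.0164,   0.007 ,
        -0.    ]), 'position': array([ 0.1544, -0.6053,  0.2476]), 'ee_rot': array([ 0.9922,  0.1246, -0.0001, -0.0006]), 'ft_force': array([ 0.302 ,  0.2544, -0.7953]), 'torque': array([-0.036 ,  0.0118, -0.0186]), 'grasp_force': np.float64(0.0), 'grip_width': np.float64(0.9962)}
```

View pics/side0.png

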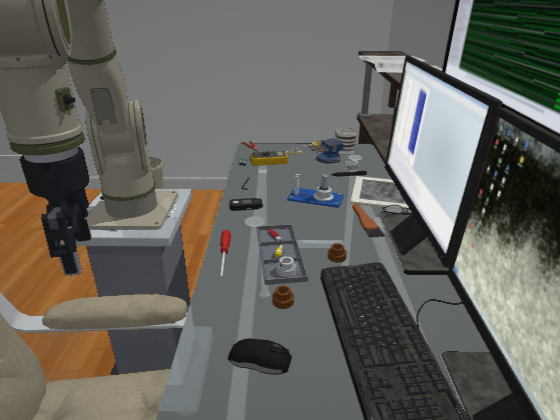

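View pics/top0.png

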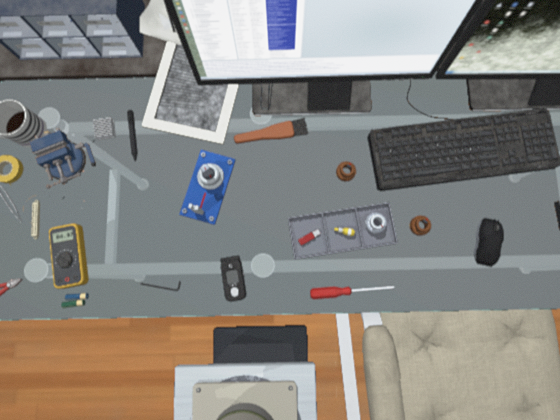

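Top view: the blue stand is at about (208,185) and the hex key at (160,286). Three things look like the pulley: the silver one in the tray at top (376,222) / side (287,265), and brown ones at top (345,170) and (420,225). The silver toothed one in the tray fits the description, and the brown ones are decoys. I'll confirm this in an enlarged crop.

Run:
```python
from h import *
s=load('side0')['color'];t=load('top0')['color']
def crop(i,u,v,w,h,k=8): return cv2.resize(i[v:v+h,u:u+w],(400,300),interpolation=cv2.INTER_CUBIC)
a=np.hstack([crop(t,168,145,80,60+0),crop(t,346,192,60,45)])
b=np.hstack([crop(s,280,162,72,54),crop(s,256,244,60,45)])
cv2.imwrite('pics/crop1.png',np.vstack([a,b])[:,:,::-1])
```

```text
(no output)
```

View pics/crop1.png

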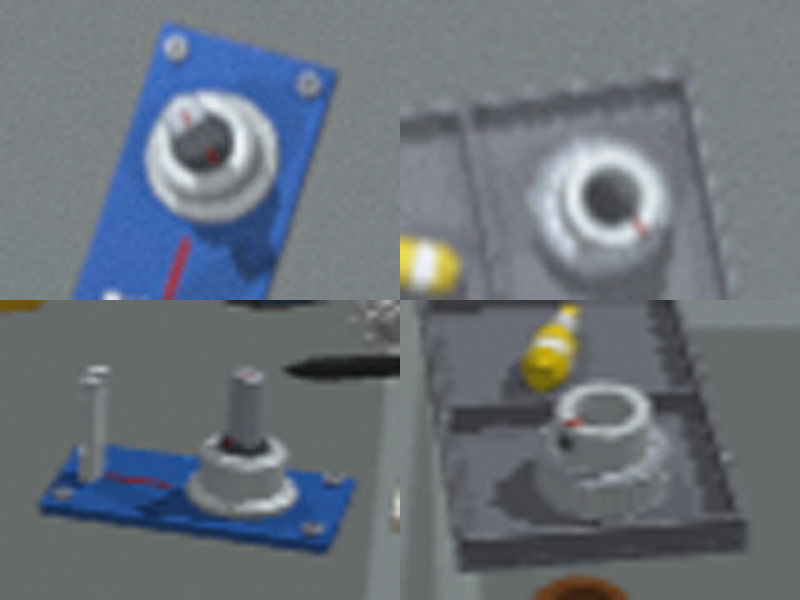

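The crop confirms it: the silver toothed pulley is in the tray, with its red mark and dark screw at top ≈(382,226) and side ≈(282,262). The shaft end is at top ≈(205,168) and side ≈(324.5,175). The flat faces the lower right in the top view, so it has to turn clockwise by roughly 50–60°.

Run:
```python
from h import *
np.set_printoptions(precision=4,suppress=True)
s=load('side0');t=load('top0')
# plate
hsv=cv2.cvtColor(t['color'],cv2.COLOR_RGB2HSV)
m=cv2.inRange(hsv,(100,120,60),(125,255,255));m[:, :175]=0;m[:,242:]=0;m[:145]=0;m[230:]=0
pts=np.argwhere(m)[:,::-1]
W=np.array([onz(t,u,v,.008)[:2] for u,v in pts])
r=cv2.minAreaRect((W*1000).astype(np.float32));print('plate',r)
print(cv2.boxPoints(r))
# red marks
def red(c,u0,v0,u1,v1):
    a=c['color'].astype(int)[v0:v1,u0:u1];w=(a[:,:,0]-np.maximum(a[:,:,1],a[:,:,2])).clip(0)-25.;w=w.clip(0)
    yy,xx=np.mgrid[v0:v1,u0:u1];return np.array([(w*xx).sum(),(w*yy).sum()])/w.sum(), w.sum()
ps=tri(t,(204.8,167.6),s,(324.5,175.3));print('shaft end',ps)
print('axis via ends top z=.084',onz(t,204.8,167.6,.084))
print('shaft end red', red(t,203,164,208,172),red(s,321,172,328,178))
print('shoulder red', red(t,207,173,214,179),red(s,318,184,326,191))
print('base red', [onz(t,*p,.008) for p in [(205,194),(202,204)]])
pt=(377.8,221.5);pp=(286.4,260.2)
print('hub top',tri(t,pt,s,pp))
a=red(t,378,222,386,230)[0];b=red(s,277,259,286,266)[0];print(a,b,tri(t,a,s,b))
h=onz(t,*pt,.035);q=onz(t,*a,.035);print('top only',h,q,np.degrees(np.arctan2(*(q-h)[1::-1])))
for z in(.044,): 
    a=red(t,207,173,214,179)[0];b=red(s,318,184,326,191)[0];print('shoulder red',onz(t,*a,z),onz(s,*b,z))
```

```text
plate ((565.2810668945312, 87.43576049804688), (88.8137435913086, 167.696044921875), 72.93367767333984)
[[472.0928  69.5919]
 [632.4044  20.3767]
 [658.4694 105.2796]
 [498.1577 154.4948]]
shaft end (array([0.5909, 0.0799, 0.0844]), np.float64(0.00232765347761765))
axis via ends top z=.084 [0.5898 0.0799 0.084 ]
shaft end red (array([205., 168.]), np.float64(4.0)) (array([nan, nan]), np.float64(0.0))
shoulder red (array([210. , 175.6]), np.float64(40.0)) (array([321., 187.]), np.float64(9.0))
base red [array([0.5456, 0.0929, 0.008 ]), array([0.5212, 0.0998, 0.008 ])]
hub top (array([ 0.4679, -0.3138,  0.0352]), np.float64(0.002700143864174787))
[381.6 225.6] [281.4853 262.    ] (array([ 0.4572, -0.3219,  0.0358]), np.float64(0.0009617751119116415))
top only [ 0.4666 -0.3139  0.035 ] [ 0.4568 -0.3221  0.035 ] -139.88968647716683
shoulder red [0.5816 0.075  0.044 ] [0.5831 0.0804 0.044 ]<stdin>:14: RuntimeWarning: invalid value encountered in divide
```

```bash
cat > plan.py <<'E'
# plan.py x y z ydeg(world angle of tool y): prints per-call shift/turn fractions, from the measured pose
import sys
from h import *
from scipy.spatial.transform import Rotation as R
np.set_printoptions(precision=4,suppress=True)
o=readout.get_obs();p=np.array(o['position']);r=R.from_quat(o['ee_rot']);m=r.as_matrix()
yd=np.degrees(np.arctan2(m[1,1],m[0,1]))
tgt=np.array(list(map(float,sys.argv[1:4])));tw=float(sys.argv[4])
print('now',p,'ydeg %.2f'%yd,'tilt',m[:2,2],'F',np.round(o['ft_force'],1),'w',round(float(o['grip_width'])*85,1),'t',o['clock'],'j',np.round(o['joint_pos'],2))
d=tgt-p;turn=-(tw-yd)
n=max(1,int(np.ceil(max(np.linalg.norm(d)/.2,abs(turn)/35))))
a=np.radians(yd)
for i in range(n):
    ey=np.array([np.cos(a),np.sin(a),0]);ex=np.array([-ey[1],ey[0],0]);q=d/n
    print(np.array([q@ex,q@ey,-q[2]])/.4,'yaw %.4f'%(turn/n/60)); a-=np.radians(turn/n)
E
python3 plan.py 0.5895 0.080 0.15 32
```

```text
now [ 0.1544 -0.6053  0.2476] ydeg -75.69 tilt [-0.0004  0.0012] F [ 0.3  0.3 -0.8] w 84.7 t 0.1 j [ 1.3   0.33 -0.06  1.46  0.02  1.35 -0.09]
[ 0.2955 -0.2782  0.0488] yaw -0.3590
[ 0.377  -0.1503  0.0488] yaw -0.3590
[ 0.4059 -0.0014  0.0488] yaw -0.3590
[0.3781 0.1477 0.0488] yaw -0.3590
[0.2974 0.2762 0.0488] yaw -0.3590
```

```bash
python3 -m crank '[[0.06,-0.056,0,-0.07],[0.15,-0.14,0,-0.18],[0.22,-0.21,0,-0.27],[0.296,-0.278,0,-0.36],[0.296,-0.278,0,-0.36]]' 1
python3 -m crank '[[0.08,-0.03,0,-0.07],[0.16,-0.06,0,-0.14],[0.24,-0.09,0,-0.22],[0.31,-0.12,0,-0.29],[0.377,-0.15,0,-0.36]]'; python3 plan.py 0.5895 0.080 0.15 32
```

```text
clock: 0.52
position: [0.247, -0.4627, 0.2485]
ee_rot: [0.949, 0.315, 0.001, -0.001]
ft_force: [0.9, -0.6, 0.7]
grip_width: 0.999
grasp_force: 0.0
clock: 0.93
position: [0.3294, -0.3298, 0.2481]
ee_rot: [0.876, 0.483, -0.0, -0.0]
ft_force: [-0.5, -0.6, 0.0]
grip_width: 0.999
grasp_force: 0.0
now [ 0.3294 -0.3298  0.2481] ydeg -32.25 tilt [-0.0002  0.0001] F [-0.5 -0.6  0. ] w 84.9 t 0.9333 j [ 1.05  0.   -0.36  1.84  0.    1.3   0.13]
[0.4045 0.0011 0.0818] yaw -0.3569
[0.3762 0.1487 0.0818] yaw -0.3569
[0.2959 0.2758 0.0818] yaw -0.3569
```

```bash
python3 -m crank '[[0.08,0,0.01,-0.07],[0.16,0,0.02,-0.14],[0.24,0,0.03,-0.21],[0.32,0,0.04,-0.29],[0.404,0.001,0.05,-0.357]]'
python3 -m crank '[[0.08,0.03,0.01,-0.07],[0.16,0.06,0.02,-0.14],[0.24,0.09,0.03,-0.21],[0.31,0.12,0.04,-0.29],[0.376,0.149,0.05,-0.357]]'
python3 -m crank '[[0.08,0.07,0.01,-0.07],[0.16,0.14,0.03,-0.14],[0.24,0.21,0.05,-0.23],[0.296,0.276,0.07,-0.30],[0.296,0.276,0.07,-0.357]]'
python3 -m crank '[[0,0,0,0],[0,0,0,0]]'; python3 plan.py 0.5895 0.080 0.12 32
python3 - <<'E'
from h import *
s=snap('side','side1');t=snap('top','top1')
def crop(i,u,v,w,h): return cv2.resize(i[v:v+h,u:u+w],(400,300),interpolation=cv2.INTER_CUBIC)
cv2.imwrite('pics/crop2.png',np.hstack([crop(t['color'],152,115,112,84),crop(s['color'],260,120,112,84)])[:,:,::-1])
E
```

```text
clock: 1.35
position: [0.4161, -0.1942, 0.228]
ee_rot: [0.771, 0.637, -0.0, 0.0]
ft_force: [-0.2, 0.4, 0.7]
grip_width: 1.0
grasp_force: 0.0
clock: 1.77
position: [0.5038, -0.0575, 0.2081]
ee_rot: [0.639, 0.77, 0.0, 0.0]
ft_force: [0.5, -0.5, 0.1]
grip_width: 1.001
grasp_force: 0.0
clock: 2.18
position: [0.5912, 0.0848, 0.1775]
ee_rot: [0.481, 0.876, 0.001, -0.003]
ft_force: [-1.0, -0.4, -0.6]
grip_width: 0.997
grasp_force: 0.0
clock: 2.35
position: [0.5903, 0.0766, 0.1798]
ee_rot: [0.487, 0.873, -0.0, -0.0]
ft_force: [0.3, -0.3, -0.2]
grip_width: 1.001
grasp_force: 0.0
now [0.5903 0.0766 0.1798] ydeg 31.66 tilt [-0.0012 -0.0001] F [ 0.3 -0.3 -0.2] w 85.1 t 2.35 j [ 0.42  0.42 -0.79  1.6   0.31  1.25  0.13]
[0.0082 0.0028 0.1494] yaw -0.0057
```

View pics/crop2.png

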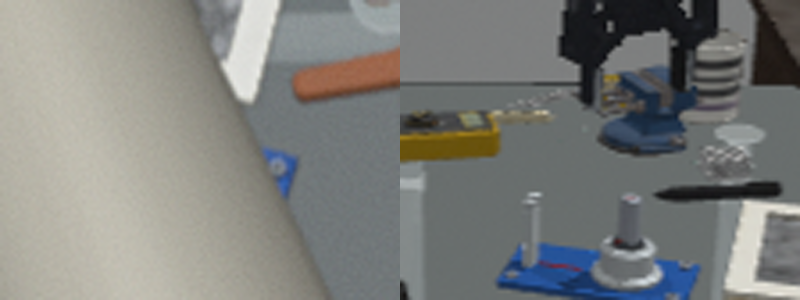

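The side crop shows the open gripper centred over the shaft. The shaft end is at crop (630,200), and the arm hides it from the top camera. I'll descend in two stages.

```bash
python3 -m crank '[[0.008,0.003,0.05,-0.006],[0.008,0.003,0.1,-0.006],[0.008,0.003,0.15,-0.006],[0.008,0.003,0.2,-0.006],[0.008,0.003,0.24,-0.006]]'
python3 -m crank '[[0,0,0.01,0],[0,0,0.02,0],[0,0,0.037,0],[0,0,0.037,0],[0,0,0.037,0]]' -0.3 20; python3 plan.py 0.5895 0.080 0.068 32
```

```text
clock: 2.87
position: [0.5895, 0.0782, 0.0836]
ee_rot: [0.486, 0.874, -0.001, 0.001]
ft_force: [0.4, 0.2, 0.1]
grip_width: 1.001
grasp_force: 0.0
clock: 3.28
position: [0.5901, 0.0802, 0.0701]
ee_rot: [0.484, 0.875, 0.0, 0.0]
ft_force: [0.4, 0.2, 0.4]
grip_width: 0.353
grasp_force: 0.0
now [0.5901 0.0802 0.0701] ydeg 32.10 tilt [ 0.0008 -0.0002] F [0.4 0.2 0.4] w 30.0 t 3.2833 j [ 0.37  0.54 -0.74  1.7   0.41  1.06  0.06]
[ 0.0005 -0.0016  0.0052] yaw 0.0017
```

Now close gently.

```bash
python3 -m crank '[[0,0,0.005,0],[0,0,0.005,0],[0,0,0.005,0],[0,0,0.005,0],[0,0,0.005,0]]' -1 25; python3 -m crank '[[0,0,0,0],[0,0,0,0]]'; python3 plan.py 0.5895 0.080 0.068 32; python3 -c "
from workcell import readout;print(readout.get_obs()['torque'])"
```

```text
clock: 3.7
position: [0.5923, 0.0816, 0.069]
ee_rot: [0.484, 0.875, 0.002, 0.002]
ft_force: [8.3, 3.1, -1.3]
grip_width: 0.179
grasp_force: 27.5
clock: 3.87
position: [0.5923, 0.0816, 0.069]
ee_rot: [0.484, 0.875, 0.002, 0.002]
ft_force: [8.2, 3.9, -1.7]
grip_width: 0.179
grasp_force: 27.5
now [0.5923 0.0816 0.069 ] ydeg 32.15 tilt [0.0058 0.0021] F [ 8.2  3.9 -1.7] w 15.2 t 3.8667 j [ 0.37  0.54 -0.74  1.7   0.41  1.06  0.06]
[ 0.0004 -0.008   0.0026] yaw 0.0025
[ 0.67877775 -1.6162009   0.06456422]
```

Opening is about 16 mm, so the pads sit square on the flat and the shaft angle now follows the tool. Before turning, I'll refine the rest's direction.

Run:
```python
from h import *
np.set_printoptions(precision=4,suppress=True)
s=load('side0');t=load('top0')
ax=np.array([.5900,.0802])
c=t['color'].astype(int);w=(c[:,:,0]-np.maximum(c[:,:,1],c[:,:,2]));
ys,xs=np.where((w>10));k=(xs>185)&(xs<215)&(ys>188)&(ys<215);P=np.array([onz(t,u,v,.008)[:2] for u,v in zip(xs[k],ys[k])]);ww=w[ys[k],xs[k]]
m=(P*ww[:,None]).sum(0)/ww.sum();print(len(P),'redline mean',m,np.degrees(np.arctan2(*(m-ax)[::-1])))
# plate: edges-only fit by long sides via contour
hsv=cv2.cvtColor(t['color'],cv2.COLOR_RGB2HSV);b=cv2.inRange(hsv,(100,110,50),(125,255,255));b[:, :175]=0;b[:,242:]=0;b[:145]=0;b[230:]=0
hull=cv2.convexHull(np.argwhere(b)[:,::-1].astype(np.int32)).reshape(-1,2);
q=cv2.approxPolyDP(hull,4,True).reshape(-1,2);print(q);Q=np.array([onz(t,u,v,.008)[:2] for u,v in q]);
for i in range(len(Q)):
    d=Q[i]-Q[i-1];print(np.linalg.norm(d),np.degrees(np.arctan2(d[1],d[0]))%180)
# predicted rest for several angles
for a in(162,163,164,165):
    r=np.radians(a);K=[*(ax+.09*np.array([np.cos(r),np.sin(r)])),.073];print(a,proj(t,K),proj(s,K))
for c_,n,(u,v) in((t,'top',(184,198)),(s,'side',(290,168))):
    print(n);print(c_['color'][v:v+18,u:u+18].mean(2).astype(int))
```

```text
27 redline mean [0.5304 0.099 ] 162.45973038486187
[[234 159]
 [215 222]
 [180 214]
 [200 151]]
0.08663687602794119 75.20002010046387
0.16174036504133787 163.74635000063097
0.08667824966460279 75.97408682528888
0.16291182579686864 163.74503241331766
162 [[192.678  205.9704]] [[296.2646 175.0665]]
163 [[193.3416 206.1645]] [[296.1316 175.2494]]
164 [[194.0091 206.347 ]] [[296.0066 175.4336]]
165 [[194.6803 206.518 ]] [[295.8897 175.6192]]
top
[[121 115 117 114 112 117 114 112 115 112 111 114 112 109 115 114 112 114]
 [120 117 115 113 112 111 109 111 112 112 115 110 113 112 114 113 110 115]
 [116 113 113 115 113 116 112 110 111 112 114 111 114 115 113 112 116 115]
 [112 114 115 114 111 112 107 112 116 110 111 113 109 111 114 115 117 114]
 [118 113 109 111 114 122 123 119 113 111 112 112 113 111 112 115 116 106]
 [112 116 114 110 126 159 168 151 121 109 109 109 109 113 111 113 115 102]
 [114 115 112 111 143 207 217 197 139 125 125 118 126 124 113 112 107  94]
 [112 113 110 112 159 225 232 211 146 151 167 168 180 169 138 113  99  93]
 [108 107 106 121 170 219 226 185 135 162 195 210 224 
[... 1352 characters left out ...]
104 104 105 104 104 104]
 [104 105 104 104 103 101 100 109 112 107 104 104 104 104 104 104 104 105]
 [104 105 104 104 104 102 100 117 127 113 105 104 104 104 105 104 104 104]
 [104 104 104 104 108 107 107 122 123 110 104 105 105 104 104 105 104 104]
 [104 104 105 104 104 103 103 123 123 110 104 104 104 104 105 104 104 104]
 [104 104 104 104 103 104 105 125 125 109 104 104 104 104 104 104 105 104]
 [104 104 104 104 104 103 104 125 124 110 104 104 105 104 104 105 104 105]
 [104 105 104 104 104 103 104 125 125 110 105 104 104 104 103 104 105 104]
 [104 104 104 104 104 104 104 126 124 109 105 104 104 106 104 105 104 104]
 [105 105 104 104 103 103 104 126 125 109 104 105 104 105 104 105 104 104]]
```

The rest direction is 163° ±0.7 by several cues. Turning the shaft by 49° to tool-y = -17°.

```bash
python3 -m crank '[[0,0.006,0,0.08],[-0.001,0.006,0,0.16],[-0.001,0.006,0,0.25],[-0.002,0.006,0,0.33],[-0.002,0.006,0,0.41]]' -1 30
python3 -m crank '[[0,0,0,0.08],[-0.001,0,0,0.16],[-0.001,0,0,0.25],[-0.002,0,0,0.33],[-0.002,0,0,0.41]]'
python3 -m crank '[[0,0,0,0],[0,0,0,0]]'; python3 plan.py 0.5919 0.080 0.068 -17;python3 -c "
from workcell import readout;print(readout.get_obs()['torque'])"
```

```text
clock: 4.28
position: [0.5928, 0.0809, 0.0689]
ee_rot: [0.661, 0.751, 0.0, 0.001]
ft_force: [-3.2, -1.9, 9.8]
grip_width: 0.181
grasp_force: 30.8
clock: 4.7
position: [0.5929, 0.0802, 0.0689]
ee_rot: [0.805, 0.593, 0.0, 0.001]
ft_force: [-3.8, -1.5, 9.1]
grip_width: 0.185
grasp_force: 30.8
clock: 4.87
position: [0.5929, 0.0802, 0.0689]
ee_rot: [0.804, 0.594, 0.0, 0.001]
ft_force: [-4.2, -1.8, 9.4]
grip_width: 0.178
grasp_force: 30.1
now [0.5929 0.0802 0.0689] ydeg -17.11 tilt [ 0.0013 -0.0007] F [-4.2 -1.8  9.4] w 15.1 t 4.8667 j [ 0.24  0.5  -0.57  1.7   0.31  1.03 -0.73]
[-0.0011 -0.0023  0.0023] yaw -0.0018
[-0.2868347   0.85328153 -0.04759118]
```

```bash
python3 -m crank '[[0,0,0,0],[0,0,0,0],[0,0,0,0],[0,0,-0.02,0],[0,0,-0.06,0]]' 1 30
python3 -m crank '[[0,0,-0.06,0],[0,0,-0.14,0],[0,0,-0.22,0],[0,0,-0.22,0]]'; python3 plan.py 0.468 -0.3138 0.15 -50
```

```text
clock: 5.28
position: [0.5912, 0.08, 0.0903]
ee_rot: [0.804, 0.594, -0.001, -0.001]
ft_force: [0.3, 0.4, 0.9]
grip_width: 0.879
grasp_force: 0.0
clock: 5.62
position: [0.5952, 0.0812, 0.1867]
ee_rot: [0.804, 0.594, 0.004, 0.002]
ft_force: [1.0, 1.0, 0.1]
grip_width: 1.001
grasp_force: 0.0
now [0.5952 0.0812 0.1867] ydeg -17.06 tilt [0.0093 0.0012] F [1.  1.  0.1] w 85.1 t 5.6167 j [ 0.28  0.38 -0.61  1.59  0.23  1.23 -0.67]
[-0.3458 -0.0048  0.0306] yaw 0.1830
[-0.3404  0.0612  0.0306] yaw 0.1830
[-0.3225  0.1249  0.0306] yaw 0.1830
```

```bash
python3 -m crank '[[-0.08,0,0,0.04],[-0.16,0,0,0.08],[-0.24,0,0,0.12],[-0.30,0,0,0.16],[-0.345,-0.005,0,0.183]]'
python3 -m crank '[[-0.08,0.01,0,0.04],[-0.16,0.02,0,0.08],[-0.24,0.04,0,0.12],[-0.29,0.06,0,0.16],[-0.34,0.06,0,0.183]]'
python3 -m crank '[[-0.08,0.03,0,0.04],[-0.16,0.06,0,0.08],[-0.24,0.09,0,0.12],[-0.30,0.12,0,0.16],[-0.32,0.125,0,0.183]]'
python3 -m crank '[[0,0,0,0],[0,0,0,0]]' | tail -0;  python3 plan.py 0.468 -0.3138 0.08 -50
python3 - <<'E'
from h import *
s=snap('side','side2');t=snap('top','top2')
def crop(i,u,v,w,h): return cv2.resize(i[v:v+h,u:u+w],(400,300),interpolation=cv2.INTER_CUBIC)
cv2.imwrite('pics/crop3.png',np.vstack([np.hstack([crop(t['color'],180,150,48,36),crop(s['color'],280,162,72,54)]),np.hstack([crop(t['color'],320,180,112,84),crop(s['color'],230,200,112,84)])])[:,:,::-1])
E
```

```text
clock: 6.03
position: [0.5495, -0.0541, 0.1799]
ee_rot: [0.859, 0.513, -0.0, 0.0]
ft_force: [-0.4, -0.1, -0.7]
grip_width: 0.995
grasp_force: 0.0
clock: 6.45
position: [0.5075, -0.1846, 0.1799]
ee_rot: [0.904, 0.428, 0.0, 0.0]
ft_force: [-0.1, -0.1, -0.2]
grip_width: 1.0
grasp_force: 0.0
clock: 6.87
position: [0.4641, -0.3182, 0.1795]
ee_rot: [0.941, 0.338, -0.0, 0.001]
ft_force: [-1.0, -0.0, 0.1]
grip_width: 0.995
grasp_force: 0.0
now [ 0.4662 -0.3126  0.1794] ydeg -49.96 tilt [0.0003 0.0008] F [-0.   0.7  0. ] w 84.9 t 7.0333 j [ 0.79  0.26 -0.32  1.71  0.09  1.19 -0.43]
[0.0015 0.0052 0.2486] yaw 0.0006Exception ignored on flushing sys.stdout:
BrokenPipeError: [Errno 32] Broken pipe
```

View pics/crop3.png

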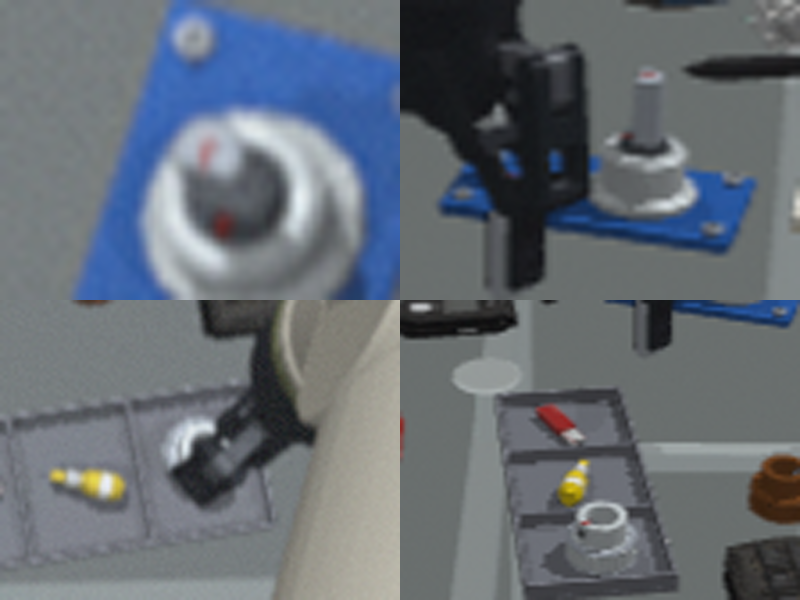

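The shoulder and end red marks now point toward the front (crop (224,225), below the disc centre), so the shaft is aligned. Next I pre-close to about 50 mm and descend on the hub.

```bash
python3 -m crank '[[0.0015,0.005,0.07,0],[0.0015,0.005,0.15,0],[0.0015,0.005,0.22,0],[0.0015,0.005,0.27,0],[0.0015,0.005,0.27,0]]' 0.18 30
python3 plan.py 0.468 -0.3138 0.036 -50
```

```text
clock: 7.55
position: [0.4658, -0.3114, 0.0675]
ee_rot: [0.939, 0.343, -0.002, -0.003]
ft_force: [-1.0, -0.1, -1.0]
grip_width: 0.59
grasp_force: 0.0
now [ 0.4658 -0.3114  0.0675] ydeg -49.83 tilt [-0.0051  0.0043] F [-1.  -0.1 -1. ] w 50.1 t 7.55 j [ 0.77  0.39 -0.31  1.81  0.14  0.98 -0.47]
[0.0003 0.008  0.0787] yaw 0.0028
```

```bash
python3 -m crank '[[0,0,0.03,0],[0,0,0.06,0],[0,0,0.08,0],[0,0,0.088,0],[0,0,0.088,0]]'
python3 plan.py 0.468 -0.3138 0.036 -50
```

```text
clock: 7.97
position: [0.467, -0.3143, 0.0358]
ee_rot: [0.94, 0.342, -0.0, -0.0]
ft_force: [0.3, 0.0, 0.5]
grip_width: 0.59
grasp_force: 0.0
now [ 0.467  -0.3143  0.0358] ydeg -50.00 tilt [-0.0006  0.0004] F [0.3 0.  0.5] w 50.1 t 7.9667 j [ 0.76  0.43 -0.3   1.82  0.16  0.91 -0.48]
[ 0.0027  0.0005 -0.0004] yaw 0.0000
```

```bash
python3 -m crank '[[0,0,0,0],[0,0,0,0],[0,0,0,0],[0,0,0,0],[0,0,0,0]]' -1 50
python3 plan.py 0.468 -0.3138 0.036 -50
python3 -m crank '[[0,0,-0.01,0],[0,0,-0.05,0],[0,0,-0.13,0],[0,0,-0.21,0],[0,0,-0.26,0]]'
python3 -m crank '[[0,0,-0.05,0],[0,0,-0.07,0],[0,0,-0.07,0],[0,0,-0.07,0]]'
python3 plan.py 0.5908 0.0802 0.17 -107
python3 - <<'E'
from h import *
s=snap('side','side3');t=snap('top','top3')
def crop(i,u,v,w,h): return cv2.resize(i[v:v+h,u:u+w],(400,300),interpolation=cv2.INTER_CUBIC)
a=proj(s,[.468,-.314,.15])[0].astype(int);b=proj(t,[.468,-.314,.15])[0].astype(int);print(a,b)
cv2.imwrite('pics/crop4.png',np.hstack([crop(t['color'],b[0]-40,b[1]-30,80,60),crop(s['color'],a[0]-40,a[1]-30,80,60)])[:,:,::-1])
E
```

```text
clock: 8.38
position: [0.4678, -0.3149, 0.0372]
ee_rot: [0.94, 0.342, 0.0, 0.001]
ft_force: [0.2, 0.2, 5.5]
grip_width: 0.377
grasp_force: 50.3
now [ 0.4678 -0.3149  0.0372] ydeg -50.01 tilt [ 0.0012 -0.0009] F [0.2 0.2 5.5] w 32.0 t 8.3833 j [ 0.76  0.43 -0.3   1.82  0.16  0.91 -0.48]
[ 0.0022 -0.0017  0.0029] yaw -0.0002
clock: 8.8
position: [0.4678, -0.3148, 0.1434]
ee_rot: [0.94, 0.342, 0.001, 0.001]
ft_force: [1.3, -0.6, -1.1]
grip_width: 0.374
grasp_force: 50.0
clock: 9.13
position: [0.4669, -0.3144, 0.1676]
ee_rot: [0.94, 0.342, -0.0, -0.0]
ft_force: [-0.4, -0.7, -2.4]
grip_width: 0.377
grasp_force: 50.0
now [ 0.4669 -0.3144  0.1676] ydeg -50.01 tilt [-0.0006  0.0002] F [-0.4 -0.7 -2.4] w 32.0 t 9.1333 j [ 0.79  0.28 -0.32  1.72  0.09  1.16 -0.43]
[ 0.2905 -0.1856 -0.002 ] yaw 0.3166
[ 0.2142 -0.2701 -0.002 ] yaw 0.3166
[ 0.1147 -0.3251 -0.002 ] yaw 0.3166
[286 217] [390 212]
```

View pics/crop4.png

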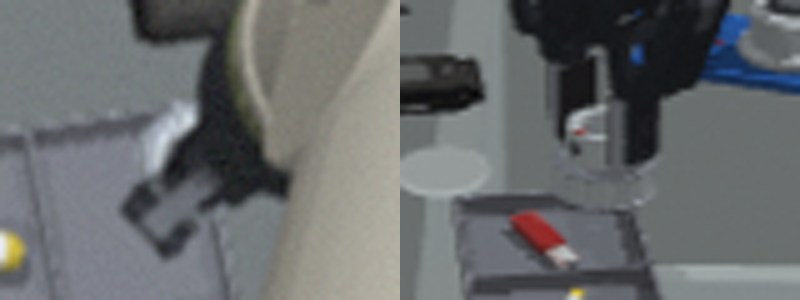

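The pulley is held by the hub, with screw and red mark visible at side crop (575,148)/(578,131), and the other parts are undisturbed. Now I carry it to the shaft.

```bash
python3 -m crank '[[0.06,-0.04,0,0.07],[0.12,-0.08,0,0.14],[0.18,-0.12,0,0.21],[0.24,-0.15,0,0.27],[0.29,-0.186,0,0.316]]'
python3 -m crank '[[0.04,-0.05,0,0.07],[0.08,-0.1,0,0.14],[0.12,-0.16,0,0.21],[0.17,-0.22,0,0.27],[0.214,-0.27,0,0.316]]'
python3 -m crank '[[0.02,-0.07,0,0.07],[0.04,-0.14,0,0.14],[0.07,-0.21,0,0.21],[0.1,-0.28,0,0.27],[0.115,-0.325,0,0.316]]'
python3 -m crank '[[0,0,0,0],[0,0,0,0],[0,0,0,0]]'; python3 plan.py 0.5908 0.0802 0.14 -107
python3 - <<'E'
from h import *
s=snap('side','side4');t=snap('top','top4')
def crop(i,u,v,w,h): return cv2.resize(i[v:v+h,u:u+w],(800,600),interpolation=cv2.INTER_CUBIC)
cv2.imwrite('pics/crop5.png',crop(s['color'],284,126,80,60)[:,:,::-1])
E
```

```text
clock: 9.65
position: [0.5083, -0.181, 0.1669]
ee_rot: [0.983, 0.181, -0.001, -0.001]
ft_force: [-0.1, 0.4, -0.9]
grip_width: 0.376
grasp_force: 50.0
clock: 10.07
position: [0.549, -0.0493, 0.1669]
ee_rot: [1.0, 0.017, -0.001, -0.0]
ft_force: [0.4, -1.2, -1.7]
grip_width: 0.377
grasp_force: 50.0
clock: 10.48
position: [0.5905, 0.0836, 0.1667]
ee_rot: [0.989, -0.147, -0.001, -0.0]
ft_force: [-1.6, 0.4, -1.3]
grip_width: 0.377
grasp_force: 50.0
clock: 10.73
position: [0.5901, 0.079, 0.1671]
ee_rot: [0.989, -0.147, -0.001, 0.001]
ft_force: [-0.1, -0.3, -1.5]
grip_width: 0.375
grasp_force: 50.0
now [0.5901 0.079  0.1671] ydeg -106.88 tilt [-0.002  -0.0009] F [-0.1 -0.3 -1.5] w 31.9 t 10.7333 j [ 0.14  0.36 -0.43  1.63  0.16  1.19 -2.19]
[ 0.0007 -0.0032  0.0677] yaw 0.0020
```

View pics/crop5.png

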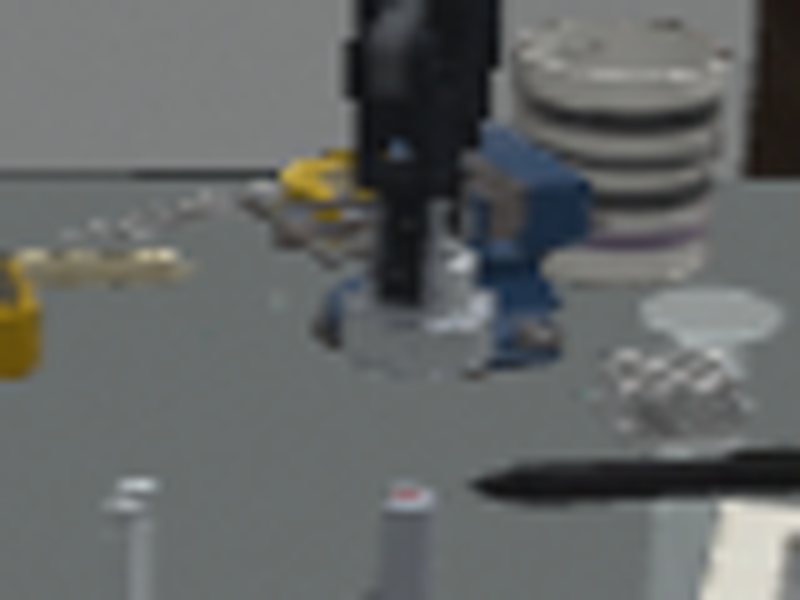

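Side crop: pulley flange spans ≈342–492 (centre ≈417) and the shaft is centred ≈408, but the vise clutters the background. I'll lower to just above the shaft and measure again.

```bash
python3 -m crank '[[0.0007,-0.003,0.03,0.002],[0.0007,-0.003,0.07,0.002],[0.0007,-0.003,0.097,0.002],[0.0007,-0.003,0.097,0.002],[0.0007,-0.003,0.097,0.002]]'
python3 -m crank '[[0,0,0,0],[0,0,0,0]]'; python3 plan.py 0.5908 0.0802 0.128 -107
python3 - <<'E'
from h import *
s=snap('side','side5')
print(proj(s,[[.5908,.0802,z] for z in (.06,.084,.093,.11,.128)]))
o=imaging.camera
im=s['color'][140:185,305:345]
cv2.imwrite('pics/crop6.png',cv2.resize(im,(640,720)[:2] if 0 else (533,600),interpolation=cv2.INTER_CUBIC)[:,:,::-1])
E
```

```text
clock: 11.25
position: [0.5908, 0.0807, 0.1286]
ee_rot: [0.989, -0.148, -0.001, 0.0]
ft_force: [0.0, -0.8, -1.2]
grip_width: 0.377
grasp_force: 50.0
clock: 11.42
position: [0.5918, 0.0812, 0.1303]
ee_rot: [0.989, -0.148, 0.001, -0.0]
ft_force: [0.9, 0.5, -1.2]
grip_width: 0.369
grasp_force: 50.0
now [0.5918 0.0812 0.1303] ydeg -107.01 tilt [0.0013 0.0001] F [ 0.9  0.5 -1.2] w 31.4 t 11.4167 j [ 0.13  0.4  -0.43  1.66  0.18  1.12 -2.21]
[-0.0017  0.0031  0.0058] yaw -0.0002
[[323.69202071 182.44224859]
 [324.09469214 175.45801582]
 [324.24749238 172.80773481]
 [324.53884013 167.75438258]
 [324.85127263 162.33532088]]
```

View pics/crop6.png

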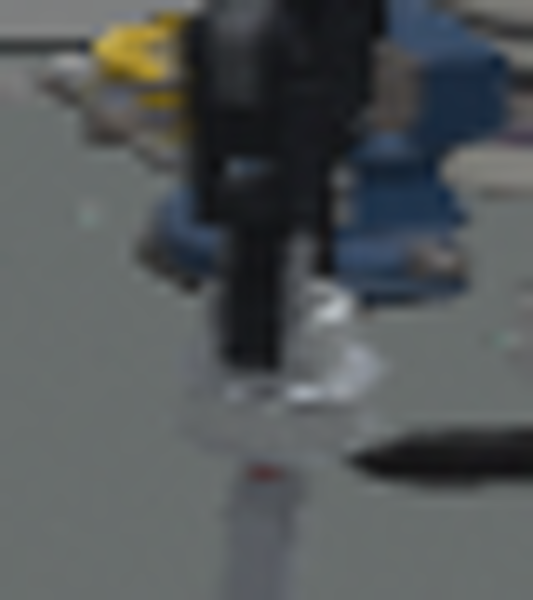

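The flange looks ≈4 mm right (+x) of the shaft, low contrast. I'll quantify it by differencing with the initial image, averaging a few frames.

Run:
```python
from h import *
np.set_printoptions(linewidth=220)
b=load('side0')['color'].astype(float)
F=[imaging.camera('side')['color'].astype(float) for _ in range(4)];a=np.mean(F,0)
P=[]
import time
d=np.abs(a-b).sum(2)
print('u',np.arange(312,340))
for v in range(160,178): print(v,d[v,312:340].astype(int))
print('gray shaft')
for v in range(176,188,2): print(v,a[v,312:340].mean(1).astype(int))
o=readout.get_obs();print(o['position'])
```

```text
u [312 313 314 315 316 317 318 319 320 321 322 323 324 325 326 327 328 329 330 331 332 333 334 335 336 337 338 339]
160 [ 11   7  11  12   8   5   9   6  68  34  41  68  74 100  20  71  22  75  17   6   4   5   1   5   3   6   3   8]
161 [ 10   8   7   9  11   6   8   6 118  54  69  71  48  63  55  69 156 173  80  20   4   7   6   6   4   5   5   5]
162 [  8   8   7   9  11  10  11   9  37  17  50  62  51  29  86 105 143 232 359 205   2   3   4   7   8   8   3   8]
163 [ 11   7  10  11   8  10   7   7  48 174 230 233 196 121  19  72 181 333 324 141   5   7  11  10   7   9   7   8]
164 [  9  11   8   8  10   9  10   8  35 138 220 232 233 242 107  16  76  67  57  37  12  10   9   8  10   7   8   8]
165 [  9   6   7   8   8   6   7   3  16 129 237 234 234 233  89  11  13  33  64  53  24  10   9  10   9   7   6  11]
166 [  7   7   6   8   9  10   7  10  20 127 235 238 234 234  68  25   3  32  63 138 103  32  12  10  12   8   8   8]
167 [  7   7   7   9  11  11   9  10  17  96 170 184 201 188  62  36   5  34  94 150 139  79  23   8  10   7   6   8]
168 [  9   8  10   7  11   9   3   6  14
[... 1053 characters left out ...]
07  94  82  80  81  81  88 102 107 107 107 107 107  93  85  72  65  65  66]
178 [107 107 107 107 107 107 107 107 107  99  89  90  88  85  82 103 109 107 107 107 107 107 107 107 107 107 107 107]
180 [107 107 107 107 107 107 107 107 107 104  94  92  93  92  88 102 108 107 107 107 107 107 107 107 107 107 107 107]
182 [107 107 107 107 107 107 107 107 107 104  94  93  92  92  99 109 108 107 107 107 107 107 107 107 107 107 107 107]
184 [107 107 107 107 107 107 107 107 106 100  93  92  93  92 101 106 107 107 107 107 107 107 107 107 107 107 107 107]
186 [107 107 107 107 107 110 137 120  71  59  83  92  93  92 101 107 123 118 108 107 107 107 107 107 107 107 107 107]
[0.59146599 0.08121184 0.12985294]
```

Pulley centre ≈325.3 px against ≈324.4 expected on-axis, so it sits about 2.6 mm forward along tool x; also +1.2 mm in tool y and a 2° yaw trim. I'll correct these and descend to first engagement.

```bash
python3 -m crank '[[-0.0064,0.003,0,-0.03],[-0.0064,0.003,0,-0.03],[-0.0064,0.003,0,-0.03],[-0.0064,0.003,0.01,-0.03],[-0.0064,0.003,0.02,-0.03]]'
python3 -m crank '[[0,0,0.004,0],[0,0,0.008,0],[0,0,0.012,0],[0,0,0.015,0],[0,0,0.015,0]]';python3 plan.py 0.5883 0.081 0.112 -105;python3 -c "
from workcell import readout;print(readout.get_obs()['torque'])"
```

```text
clock: 12.08
position: [0.5888, 0.0808, 0.1214]
ee_rot: [0.991, -0.133, 0.0, -0.0]
ft_force: [-0.1, 0.2, -1.9]
grip_width: 0.376
grasp_force: 50.0
clock: 12.5
position: [0.5884, 0.0807, 0.1152]
ee_rot: [0.991, -0.132, -0.0, 0.0]
ft_force: [-0.1, -0.1, -0.9]
grip_width: 0.378
grasp_force: 50.0
now [0.5884 0.0807 0.1152] ydeg -105.21 tilt [-0.0003 -0.0001] F [-0.1 -0.1 -0.9] w 32.1 t 12.5 j [ 0.14  0.41 -0.43  1.68  0.19  1.09 -2.19]
[-0.0005 -0.0005  0.008 ] yaw -0.0035
[ 0.03506416 -0.02324781  0.07963558]
```

```bash
python3 -m crank '[[0,0,0.006,0],[0,0,0.012,0],[0,0,0.018,0],[0,0,0.024,0],[0,0,0.028,0]]'
python3 -m crank '[[0,0,0.003,0],[0,0,0.006,0],[0,0,0.009,0],[0,0,0.012,0],[0,0,0.015,0]]';python3 plan.py 0.5883 0.081 0.079 -105;python3 -c "
from workcell import readout;print(readout.get_obs()['torque'])"
```

```text
clock: 12.92
position: [0.5885, 0.0808, 0.1039]
ee_rot: [0.991, -0.132, -0.0, 0.0]
ft_force: [0.0, 0.0, -0.7]
grip_width: 0.377
grasp_force: 50.1
clock: 13.33
position: [0.5885, 0.0808, 0.0982]
ee_rot: [0.991, -0.132, 0.0, 0.0]
ft_force: [-0.7, -0.3, -1.4]
grip_width: 0.377
grasp_force: 50.0
now [0.5885 0.0808 0.0982] ydeg -105.20 tilt [ 0.0001 -0.0001] F [-0.7 -0.3 -1.4] w 32.0 t 13.3333 j [ 0.13  0.43 -0.43  1.69  0.2   1.06 -2.19]
[-0.0007 -0.0003  0.0481] yaw -0.0034
[-0.00903415  0.02197594 -0.05539538]
```

```bash
python3 -m crank '[[0,0,0.005,0],[0,0,0.01,0],[0,0,0.015,0],[0,0,0.02,0],[0,0,0.024,0]]'
python3 -m crank '[[0,0,0.003,0],[0,0,0.006,0],[0,0,0.009,0],[0,0,0.012,0],[0,0,0.015,0]]';python3 plan.py 0.5883 0.081 0.079 -105;python3 -c "
from workcell import readout;print(readout.get_obs()['torque'])"
```

```text
clock: 13.75
position: [0.5885, 0.0807, 0.0885]
ee_rot: [0.991, -0.132, 0.0, 0.0]
ft_force: [-0.4, 0.2, -0.1]
grip_width: 0.377
grasp_force: 50.0
clock: 14.17
position: [0.5885, 0.0808, 0.0826]
ee_rot: [0.991, -0.132, 0.0, 0.0]
ft_force: [1.0, -0.2, -1.5]
grip_width: 0.375
grasp_force: 50.0
now [0.5885 0.0808 0.0826] ydeg -105.20 tilt [ 0.0001 -0.0001] F [ 1.  -0.2 -1.5] w 31.9 t 14.1667 j [ 0.13  0.45 -0.42  1.71  0.21  1.04 -2.2 ]
[-0.0006 -0.0004  0.009 ] yaw -0.0034
[ 0.04353446  0.00465451 -0.01839091]
```

Passed the D. Now down to the shoulder gently.

```bash
python3 -m crank '[[0,0,0.002,0],[0,0,0.004,0],[0,0,0.006,0],[0,0,0.008,0],[0,0,0.01,0]]'
python3 -m crank '[[0,0,0.001,0],[0,0,0.002,0],[0,0,0.003,0],[0,0,0.004,0],[0,0,0.005,0]]'
python3 plan.py 0.5883 0.081 0.078 -105
```

```text
clock: 14.58
position: [0.5885, 0.0808, 0.0786]
ee_rot: [0.991, -0.132, 0.0, 0.0]
ft_force: [-0.3, 0.7, -0.9]
grip_width: 0.377
grasp_force: 50.0
clock: 15.0
position: [0.5887, 0.0808, 0.078]
ee_rot: [0.991, -0.132, 0.0, 0.0]
ft_force: [-7.9, -2.0, 15.7]
grip_width: 0.379
grasp_force: 51.7
now [0.5887 0.0808 0.078 ] ydeg -105.21 tilt [ 0.0006 -0.0005] F [-7.9 -2.  15.7] w 32.2 t 15.0 j [ 0.13  0.45 -0.42  1.71  0.21  1.03 -2.2 ]
[-0.0012 -0.0003  0.    ] yaw -0.0036
```

```bash
python3 -m crank '[[0,0,-0.0015,0],[0,0,-0.0015,0],[0,0,-0.0015,0]]'
python3 plan.py 0.5883 0.081 0.078 -105
python3 - <<'E'
from h import *
s=snap('side','side6');t=snap('top','top6')
print(proj(s,[[.5908,.0802,.044],[.5908-.0163,.0802+.005,.0685],[.5908-.0143,.0802+.0044,.076]]),proj(t,[[.5908,.0802,.076],[.5908-.0143,.0802+.0044,.076]]))
def crop(i,u,v,w,h): return cv2.resize(i[v:v+h,u:u+w],(400,300),interpolation=cv2.INTER_CUBIC)
cv2.imwrite('pics/crop7.png',np.hstack([crop(t['color'],176,145,64,48),crop(s['color'],296,152,56,42)])[:,:,::-1])
E
```

```text
clock: 15.25
position: [0.5887, 0.0808, 0.0781]
ee_rot: [0.991, -0.132, 0.0, 0.0]
ft_force: [-2.9, -1.1, 7.3]
grip_width: 0.378
grasp_force: 50.9
now [0.5887 0.0808 0.0781] ydeg -105.21 tilt [ 0.0005 -0.0003] F [-2.9 -1.1  7.3] w 32.1 t 15.25 j [ 0.13  0.45 -0.42  1.71  0.21  1.03 -2.2 ]
[-0.001  -0.0003  0.0003] yaw -0.0035
[[323.4273812  187.03235308]
 [318.55333705 179.31921187]
 [319.3120399  177.22064578]] [[205.31379737 168.13689607]
 [203.29309743 174.27357092]]
```

View pics/crop7.png

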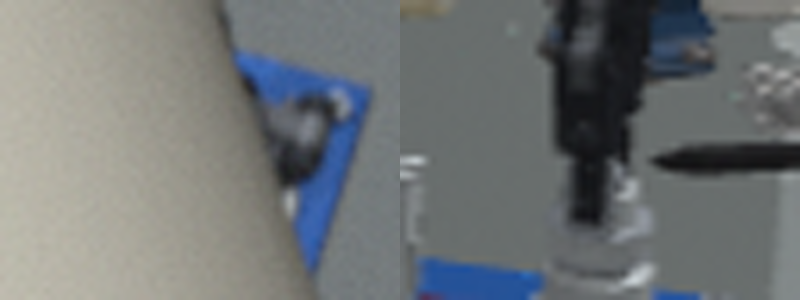

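The pulley is seated: flange down on the housing, contact at the expected height. As a yaw check, I'll compare the screw's red mark in the earlier clear image (side3) with predictions.

Run:
```python
from h import *
np.set_printoptions(precision=2,suppress=True)
s=load('side3');i=s['color'].astype(int)
u0,v0,u1,v1=276,208,290,222
w=(i[:,:,0]-np.maximum(i[:,:,1],i[:,:,2])-20).clip(0)[v0:v1,u0:u1];yy,xx=np.mgrid[v0:v1,u0:u1]
print('red',(w*xx).sum()/w.sum(),(w*yy).sum()/w.sum())
g=i.mean(2)[213:221,277:287].astype(int);print(g)
for o in(.0015,.0025):
  c=np.array([.4669,-.3144])+o*np.array([.766,.643])
  for a in range(-150,-130,4):
    r=np.radians(a);d=np.array([np.cos(r),np.sin(r)])
    print(o,a,proj(s,[[*(c+.017*d),.1574],[*(c+.0145*d),.1652]]).ravel())
  print('flange',proj(s,[[c[0]-.024,c[1],.142],[c[0]+.024,c[1],.142]]).ravel())
```

```text
red 281.546875 213.0
[[ 62  28  96 111  87 103 121 113 111 113]
 [ 77  41  99 106 117 127 144 163 168 161]
 [105  80  93  74  90 104 108 110 112 113]
 [108 101  93  58  59  96 108 108 107 110]
 [110 120 110  67  52  94 107 108 110 110]
 [108 114 109  93  99 105 107 110 110 108]
 [109 110 109 107 106 105 108 110 107 108]
 [102 106 110 109 112 106 106 107 109 109]]
0.0015 -150 [279.78 216.46 280.78 213.08]
0.0015 -146 [280.06 216.69 281.02 213.27]
0.0015 -142 [280.38 216.9  281.29 213.44]
0.0015 -138 [280.72 217.1  281.59 213.62]
0.0015 -134 [281.1  217.29 281.91 213.78]
flange [275.63 220.65 297.1  220.76]
0.0025 -150 [280.13 216.32 281.13 212.94]
0.0025 -146 [280.41 216.55 281.37 213.13]
0.0025 -142 [280.73 216.76 281.64 213.31]
0.0025 -138 [281.07 216.96 281.94 213.48]
0.0025 -134 [281.45 217.15 282.26 213.64]
flange [275.97 220.51 297.43 220.62]
```

The dot and red mark fit a screw angle of ≈-142°, so it now points at ≈163°, straight at the rest. Let it settle and hand in.

```bash
python3 -m crank '[[0,0,0,0],[0,0,0,0],[0,0,0,0],[0,0,0,0],[0,0,0,0]]'
python3 -c "
from workcell import manip;print(manip.hand_in())"
```

```text
clock: 15.77
position: [0.5887, 0.0808, 0.0781]
ee_rot: [0.991, -0.132, 0.0, 0.0]
ft_force: [-3.5, -0.7, 7.3]
grip_width: 0.379
grasp_force: 50.9
the job is handed in; nothing more can be done
None
```

The job is handed in at about 15.8 s: the shaft flat was turned to face the rest, and the pulley is still gripped on the shaft, down on its shoulder by contact height and force; the set screw's direction (about 163°, at the rest) is inferred from earlier images, because the arm and fingers hid it at the end.

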